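# Seat the reference disc and shut the reader drawer

## Task

Nudge the loose reference disc across the drawer's deck with your fingertips until it drops over the rim into the round recess and lies flat and flush there; do not pick it up. Only then push the reader's drawer fully home with the fingertips on its front. Leave everything else on the bench where it is.

Things in the scene. Friction and masses are not known exactly. Their poses are not given: they have to be found in the camera images.
- disc: the reference disc: a plain dark metal disc with a glass face, 48 mm across, 8 mm thick, 30 to 65 g; origin at the centre of its underside, z up. At the start it lies loose and flat on the drawer's deck, in front of the recess (on the side away from the reader) and up to 50 mm to either side
- recess (a point): centre of the floor of the round recess (52 mm across, 8 mm deep, flat floor, mouth flush with the deck) in the top of the drawer. The deck is flat and level, 8 mm above this point and 60 mm above the bench; it reaches 120 mm in front of this point and 80 mm to each side, with no rail or raised edge. Its x axis points level into the reader (the way the drawer shuts), z up. It moves with the drawer
- drawer_front (a point): centre of the drawer's flat upright front face, 160 mm wide and 45 mm high (15 to 60 mm above the bench), 120 mm in front of the recess centre; the bench in front of it is free. x axis points into the reader
- drawer (a joint): how far the drawer has been pushed in: 0 m fully out, 0.13 m fully home against its stop. It starts between 0 and 0.02, slides level along the x axis of recess, stays where it is left and takes about 4 N (plus a little damping) to push
- reader: white bench reader, fixed; origin on the bench under the middle of its slot mouth, x axis into the reader. Drawer at 0: mouth 60 mm behind the recess centre. Lintel underside 6 mm above the deck (it stops a disc that is still on the deck). Hood over the slot: 88 mm high, 280 mm wide, 90 mm deep from the mouth; behind it the housing, 245 mm high, to 360 mm from the mouth
- ring: metal spacer ring, 48 mm outside, 30 mm hole, 8 mm thick, lying on the bench beside the drawer; not part of the job; origin at the centre of its underside
- jar: small capped jar, 34 mm across, 62 mm tall, on the bench beside the drawer; not part of the job; origin at the centre of its underside
- plate: white well plate, 86 x 128 x 14 mm, on the bench; not part of the job; origin at the centre of its underside
- rack: blue tube rack, 70 x 150 x 62 mm, on the bench; not part of the job; origin at the centre of its underside
- tipbox: grey box of tips with clear lid, 90 x 125 x 74 mm; not part of the job; origin at the centre of its underside
- bottle: bottle, 68 mm across, 150 mm tall; not part of the job; origin at the centre of its underside
- mouse: round black computer mouse, 62 mm across, 31 mm tall; not part of the job; origin at the centre of its underside
There are look-alikes about, which are no part of the job. What is shaped like the disc but pink or purple is not meant.

How it is judged (in metres and radians):
On the way, in this order (a step that is already met when the one before it is completed fails the run):
1. the disc lies flat in the recess while the drawer is still out (z of disc in the frame of recess between -0.003 and 0.002 m and horizontal distance between disc and recess below 0.004 m and angle between disc's own z axis and vertical below 0.06 rad and value of joint drawer below 0.06 m), for 0.2 s.
2. the drawer is pushed home with the disc seated (z of disc in the frame of recess between -0.003 and 0.002 m and horizontal distance between disc and recess below 0.004 m and angle between disc's own z axis and vertical below 0.06 rad and value of joint drawer above 0.124 m), for 0.2 s.
At the end, for the whole second after the job is handed in: The disc lies at rest in the recess: its underside within 2 mm of the floor, within 4 mm of the centre and tilted under 0.06 rad; the drawer is home, within 6 mm of its stop (joint above 0.124 m) (all of step 2 and linear speed of disc below 0.02 m/s); the robot touches nothing.
It fails at once if the disc is lifted more than 12 mm above the deck (z of disc in the frame of recess above 0.02 m).
It fails at once if a bystander is moved more than 20 mm (distance of any of ring, jar, plate, rack, tipbox, bottle, mouse from where it was at the start of the episode above 0.02 m).
It also fails if it takes over 48 s, if anything falls off the work surface, if the arm or the gripper's body presses on something with over 40 N, if the wrist force passes 120 N, or if a joint passes its speed limit or range.

## Robot

A 6-joint arm with a two-finger parallel gripper is mounted at the origin on the work surface. World frame = base frame: x ahead of the robot, y to its left, z up, the work surface at z = 0. Lengths are in mm, angles in rad, forces in N, time in s.
With the tool pointing down it reaches from about 350 to 850 mm from the base axis. Payload 8.1 kg.
Tool frame: the origin (TCP) lies on the centre line of the jaws, within the pads' length; the fingertips stand 19 mm ahead of it and the grasp point (between the pads) is the TCP (r.tip_extent is the distance from the TCP to the fingertips, in mm); z points along the fingers, y is the direction in which the jaws open and shut (so a half turn about z gives the same grasp; the last joint's range is limited). The gripper opens to 93 mm and grips with 3 to 60 N. Pads are 15 mm wide; open, the fingers measure 128 mm over their backs; the gripper's body (75 mm by 188 mm) begins 65 mm behind the grasp point.
Start: joints at [1.111, 0.13, 1.488, -0, 1.523, -0.085], TCP at [219.631, 558.362, 237.635] pointing down, gripper open.
Joint ranges: [-2.96, 2.96], [-0.89, 2.26], [0.02, 2.5], [-1.34, 4.48], [0, 2.73], [-2.66, 2.66]. Speed limits (rad/s): [2.39, 2.39, 2.79, 3.14, 3.14, 3.14].

## Interface

Orientations are given as a 3x3 rotation matrix whose columns are the frame's x, y, z axes.
In Python, from rig import state, cams, job, r gives the robot as it stands. The module is installed in compiled form; this text tells all that it offers.
- The arm moves only by the tool move_arm, never from a script. Its argument "commands" is a list of rows, each a list of 5 numbers: the finger opening in cm, from 0 to 9.3, then the shift along the tool's x, y, z in cm, then the turn about the tool's z in rad. In form: [[grip, x, y, z, spin], ...]. A call has 1 to 5 rows; each row shifts and turns the commanded pose from where the row before left it, along the tool's axes as they then stand; what a row does not reach is not made up. A row lasts 1/10 s, in which the tool goes at most 50 mm and 8.59 degrees, less where a joint would pass 70% of its speed; a pose out of reach is approached as far as the arm can. A call is refused whole if a number of a shift passes 5 or a number of a turn 0.15, either way. A call with a gripper value outside its range is refused whole. The fingers move at their own pace and stop on an object; "force" is the grip in N (left out, the last holds). Time passes only in rows, so rows that do not move let the fingers close. It gives the time, the measured TCP pose, the force and the opening at its end, in the units of the state.
- state(): the state, without advancing time (a new reading comes with each control period).
- cams.camera(name): name is "scene" or "top"; returns (picture, depth): 384x512x3 uint8, red, green, blue; 384x512 float32, mm along the optical axis (not along the pixel's ray), 0 where there is no reading.
- cams.get_calibration(name): a dict with "mtx" (3x3 intrinsics, pixels), "camera_from_world" (4x4, takes a point from world to camera coordinates). Camera axes: x right, y down, z forward; pixel columns grow to the right and rows downward; lengths in mm; the calibration is good to about 2 mm. A picture is of the moment at which its call begins. get_calibration takes no time and is no camera call.
- job.sign_off(): hands the job in, once; it reports no verdict.
The state is a dict: "clock": time; "qpos": joint angles; "qd": joint speeds; "joint_efforts": joint torques, N m; "eef_pos": TCP position; "tcp_rot": TCP orientation; "ft_force": force on the tool from outside, world axes, zero at the start; "ft_torque": the same for the moment, N m; "finger_gap": finger opening in mm.
Only numpy, scipy, OpenCV 4.12 (cv2) and the standard library are available. Lean on these libraries where they do the work, as an engineer would, in place of code of your own. Each camera call takes 0.05 s, during which the arm holds its last target. There are 200 camera calls.

## Working session

There is one attempt and no reset: what is moved stays moved. The work goes in short steps, Python scripts to look and compute and a tool call to move; the robot and the scene stay as the last step left them, time stands still between calls to the robot, and variables do not carry over. Pictures are saved under pics/ and viewed, about 8 in all and at most 12, crops included, and the job is handed in when it is done.

Besides the shell and the picture viewer there is one more tool, called after "Call:" as a command line: name --pt "numbers of a row" for each row, then --argument value for the rest. move_arm: Moves the arm, as the interface text tells. Its arguments: {"type":"object","properties":{"commands":{"type":"array","items":{"type":"array","items":{"type":"number"}}},"force":{"type":"number"}},"required":["commands"]}

```bash
mkdir -p pics
cat > h.py <<'E'
import numpy as np, cv2
from rig import state, cams, job, r
def look(name):
    p,d=cams.camera(name); return p,d
def world(name,d):
    c=cams.get_calibration(name); K=np.array(c["mtx"]); T=np.linalg.inv(np.array(c["camera_from_world"]))
    v,u=np.indices(d.shape); P=np.stack([(u-K[0,2])/K[0,0]*d,(v-K[1,2])/K[1,1]*d,d],-1)
    return P@T[:3,:3].T+T[:3,3]
def save(p,f): cv2.imwrite("pics/"+f,p[...,::-1])
E
python3 - <<'E'
from h import *
for n in("top","scene"):
    p,d=look(n); save(p,n+"0.png"); np.savez(n+"0.npz",p=p,d=d); c=cams.get_calibration(n); print(np.round(c["camera_from_world"],3).tolist(),c["mtx"])
s=state(); print(s["clock"],s["eef_pos"],np.round(s["tcp_rot"],3),s["ft_force"])
E
```

```text
[[-0.026, -1.0, -0.017, 196.233], [-0.982, 0.029, -0.189, 583.826], [0.189, 0.011, -0.982, 835.651], [0.0, 0.0, 0.0, 1.0]] [[420.18925807   0.         252.13695796]
 [  0.         420.18925807 192.70089586]
 [  0.           0.           1.        ]]
[[0.294, 0.956, -0.022, -337.229], [0.618, -0.207, -0.758, -267.659], [-0.729, 0.21, -0.651, 1351.183], [0.0, 0.0, 0.0, 1.0]] [[446.45859571   0.         265.66313589]
 [  0.         446.45859571 191.24412215]
 [  0.           0.           1.        ]]
0.1 [219.4233946  557.93665271 236.68759571] [[-0.931  0.366 -0.001]
 [ 0.366  0.931 -0.001]
 [ 0.    -0.002 -1.   ]] [-0.39625722 -0.48450229  0.9977165 ]
```

View pics/top0.png

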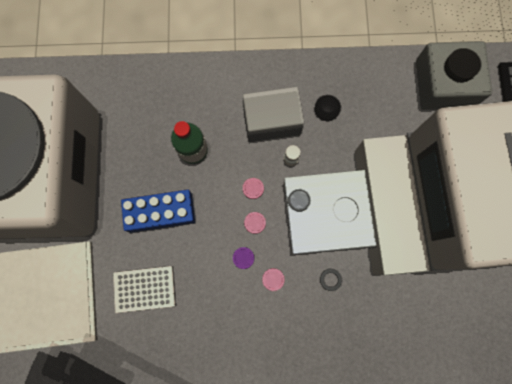

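View pics/scene0.png

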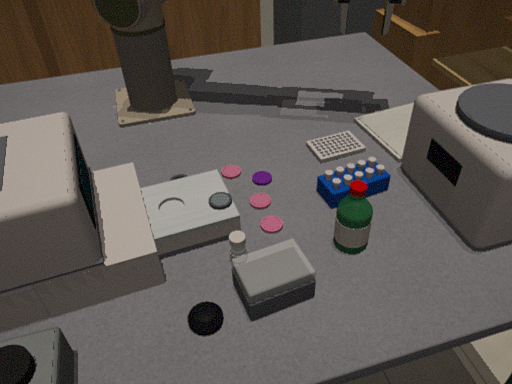

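The top view shows the dark disc on the drawer deck at (299,200) and the recess at (346,209). Things that could be taken for the disc:
- Pink discs at (253,188), (255,222) and (273,280).
- Purple disc at (243,258).
- Ring at (331,279), on the bench.
- Mouse at (327,107).

Only (299,200) is dark, glass-faced and on the deck, so I choose that one.

Run:
```python
from h import *
z=np.load("top0.npz"); p,d=z["p"],z["d"]; W=world("top",d)
h=W[...,2]
print("heights deck,disc,recess",h[230,320],h[200,299],h[209,346],h[200,265])
roi=np.zeros(d.shape,bool); roi[160:265,275:385]=1
g=p.astype(int).sum(2)
# disc: dark & on deck
m=(roi&(g<400)&(h>60)&(h<80)).astype(np.uint8)
n,l,s,c=cv2.connectedComponentsWithStats(m)
for i in range(1,n):
    if s[i,4]>100:
        print("comp",s[i],c[i],np.median(h[l==i]))
deck=roi&(abs(h-60)<4)&(g>450)
dk=cv2.morphologyEx(deck.astype(np.uint8),cv2.MORPH_OPEN,np.ones((3,3)))
n,l,s,c=cv2.connectedComponentsWithStats(dk); i=1+np.argmax(s[1:,4])
rc=cv2.minAreaRect(W[...,:2][l==i].astype(np.float32)); print("deck rect",rc,cv2.boxPoints(rc).tolist())
rm=(h<57)&(np.hypot(*(np.indices(d.shape)-np.array([209,346])[:,None,None]))<16)
print("recess low pix",rm.sum(),W[rm].mean(0))
cr=cv2.resize(p[160:265,270:390],None,fx=6,fy=5.7,interpolation=cv2.INTER_CUBIC); save(cr,"crop.png")
```

```text
heights deck,disc,recess 59.52422179311827 68.44599926788021 49.39895567414624 -1.3026060101676649
comp [364 160  18 105 266] [372.52255639 213.29699248] 70.86742851178781
comp [288 189  22  23 376] [298.70478723 199.73138298] 67.79915082361822
deck rect ((546.0679931640625, 19.440292358398438), (160.37733459472656, 170.57615661621094), 4.08604097366333) [[460.0060119628906, 98.79778289794922], [472.1603088378906, -71.34479522705078], [632.1300048828125, -59.917198181152344], [619.9757080078125, 110.22537994384766]]
recess low pix 481 [549.05197021 -16.47970277  52.0557086 ]
```

View pics/crop.png

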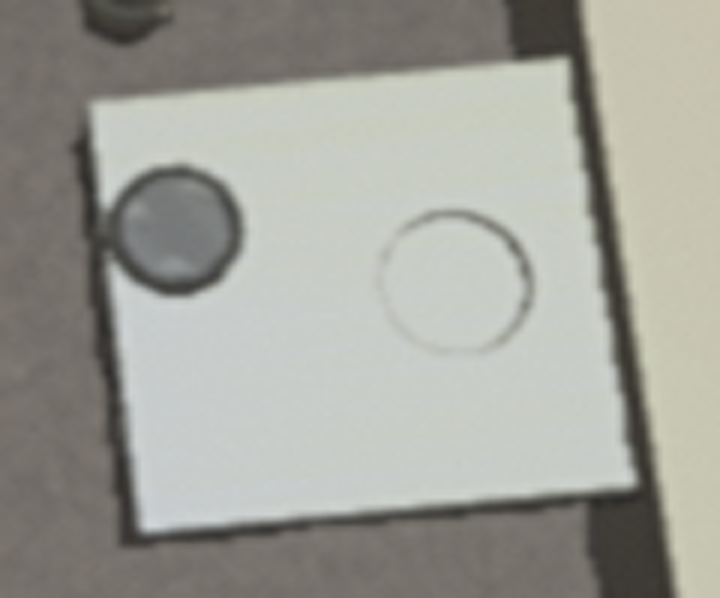

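The crop confirms the dark glass-faced disc at crop (177,230), at the front left of the deck. The recess mouth is at crop (455,282).

```bash
cat >> h.py <<'E'
def ray(name,u,v,z):
    c=cams.get_calibration(name); K=np.array(c["mtx"]); T=np.linalg.inv(np.array(c["camera_from_world"]))
    w=T[:3,:3]@np.array([(u-K[0,2])/K[0,0],(v-K[1,2])/K[1,1],1]); return T[:3,3]+w*(z-T[2,3])/w[2]
def tool(dx,dy,dz):
    return state()["tcp_rot"].T@np.array([dx,dy,dz]) if not isinstance(state()["tcp_rot"],list) else np.array(state()["tcp_rot"]).T@np.array([dx,dy,dz])
E
python3 - <<'E'
from h import *
disc=ray("top",298.7,199.7,67); rec=ray("top",270+455/6,160+282/5.7,60)
print("disc",disc,"recess",rec, "bottle",ray("top",184,135,150),"jar",ray("top",292,153,62),"tip",r.tip_extent)
rec[:2]=(rec[:2]+[548.6,-15.2])/2
d=(rec-disc)[:2]; L=np.linalg.norm(d); d/=L; print("dir",d,"L",L,"rec",rec)
s=state(); R=np.array(s["tcp_rot"]); e=np.array(s["eef_pos"])
# tool x = -d or d
for sg in(1,-1):
    x=sg*d; a=np.arctan2(x@R[:2,1],x@R[:2,0]); print("spin",sg,a)
st=disc[:2]-d*50; print("start",st,"delta tool (z to 140)",R.T@np.array([*(st-e[:2]),140-e[2]]),s["qpos"])
E
```

```text
disc [569.39823258  83.0698894   67.        ] recess [547.00733556 -15.18609156  60.        ] bottle [689.98659653 309.4580227  150.        ] jar [672.48622392  92.17446662  62.        ] tip 19.0
dir [-0.21464106 -0.976693  ] L 100.60780119160219 rec [547.80366778 -15.19304578  60.        ]
spin 1 -1.729257982193952
spin -1 1.4123346713958411
start [580.13028544 131.90453941] delta tool (z to 140) [-491.6402987  -264.25760191   97.05179209] [ 1.11060069e+00  1.31094294e-01  1.48916952e+00 -8.65627140e-06
  1.52295355e+00 -8.54095524e-02]
```

Call:
move_arm --pt "3 -4.1 -2.2 0.3 0" --pt "3 -4.1 -2.2 0.3 0" --pt "3 -4.1 -2.2 0.3 0" --pt "3 -4.1 -2.2 0.3 0" --pt "3 -4.1 -2.2 0.3 0" --force 20

```text
clock: 0.6
eef_pos: [370.7, 379.3, 222.1]
tcp_rot: [[-0.931, 0.366, -0.0], [0.366, 0.931, -0.0], [0.0, -0.001, -1.0]]
ft_force: [0.9, -0.4, 0.5]
finger_gap: 57.7
```

Call:
move_arm --pt "3 -4.1 -2.2 0.3 0" --pt "3 -4.1 -2.2 0.3 0" --pt "3 -4.1 -2.2 0.3 0" --pt "3 -4.1 -2.2 0.3 0" --pt "3 -4.1 -2.2 0.3 0"

```text
clock: 1.1
eef_pos: [521.4, 201.8, 207.2]
tcp_rot: [[-0.931, 0.366, -0.0], [0.366, 0.931, -0.0], [0.0, -0.0, -1.0]]
ft_force: [0.9, 0.2, 0.9]
finger_gap: 30.3
```

Call:
move_arm --pt "3 -4.1 -2.2 0.3 0" --pt "3 -4.1 -2.2 0.3 0" --pt "3 0 0 0 0.141" --pt "3 0 0 0 0.141" --pt "3 0 0 0 0.141"

```text
clock: 1.6
eef_pos: [580.7, 131.8, 200.8]
tcp_rot: [[-0.693, 0.721, -0.002], [0.721, 0.693, -0.0], [0.001, -0.001, -1.0]]
ft_force: [-0.7, 0.1, -0.6]
finger_gap: 29.9
```

Call:
move_arm --pt "3 0 0 0 0.141" --pt "3 0 0 0 0.141" --pt "3 0 0 0 0.141" --pt "3 0 0 0 0.141" --pt "3 0 0 0 0.141"

```text
clock: 2.1
eef_pos: [580.5, 132.5, 201.0]
tcp_rot: [[-0.062, 0.998, -0.001], [0.998, 0.062, -0.0], [-0.0, -0.001, -1.0]]
ft_force: [0.6, 0.2, -0.6]
finger_gap: 30.2
```

Call:
move_arm --pt "3 0 0 0 0.141" --pt "3 0 0 0 0.141" --pt "3 0 0 0 0"

```text
clock: 2.4
eef_pos: [580.5, 132.5, 201.1]
tcp_rot: [[0.215, 0.977, -0.001], [0.977, -0.215, -0.0], [-0.0, -0.001, -1.0]]
ft_force: [-0.5, 0.0, 1.3]
finger_gap: 30.0
```

Run:
```python
from h import *
s=state(); R=np.array(s["tcp_rot"]); e=np.array(s["eef_pos"]); print(s["clock"],e,R.round(3),s["finger_gap"],s["ft_force"])
d=np.array([-0.2146,-0.9767]); print("ang err",np.arctan2(-d@R[:2,1],-d@R[:2,0]))
st=np.array([569.4,83.1])-d*45; print(R.T@np.array([*(st-e[:2]),82-e[2]]))
```

```text
2.4 [580.53381958 132.50846118 201.09097816] [[ 0.215  0.977 -0.001]
 [ 0.977 -0.215 -0.   ]
 [-0.    -0.001 -1.   ]] 29.98319971056909 [-0.53612346  0.01124614  1.33868899]
ang err -0.00012403305153083617
[ -5.60587713  -0.16760776 119.09310035]
```

Call:
move_arm --pt "3 -0.1 0 4 0" --pt "3 0 0 4 0" --pt "3 0 0 2.5 0" --pt "3 0 0 1.0 0" --pt "3 0 0 0.4 0"

```text
clock: 2.9
eef_pos: [579.8, 131.5, 81.4]
tcp_rot: [[0.21, 0.978, -0.002], [0.978, -0.21, -0.0], [-0.001, -0.002, -1.0]]
ft_force: [0.5, -0.3, 0.2]
finger_gap: 30.1
```

Run:
```python
from h import *
s=state(); print(s["eef_pos"])
p,d=look("top"); save(cv2.resize(p[130:290,220:400],None,fx=4,fy=3.7,interpolation=cv2.INTER_CUBIC),"a1.png")
q,_=look("scene"); save(cv2.resize(q[140:300,90:310],None,fx=3.6,fy=3.6,interpolation=cv2.INTER_CUBIC),"a2.png")
```

```text
[579.76727414 131.47836299  81.39637247]
```

View pics/a2.png

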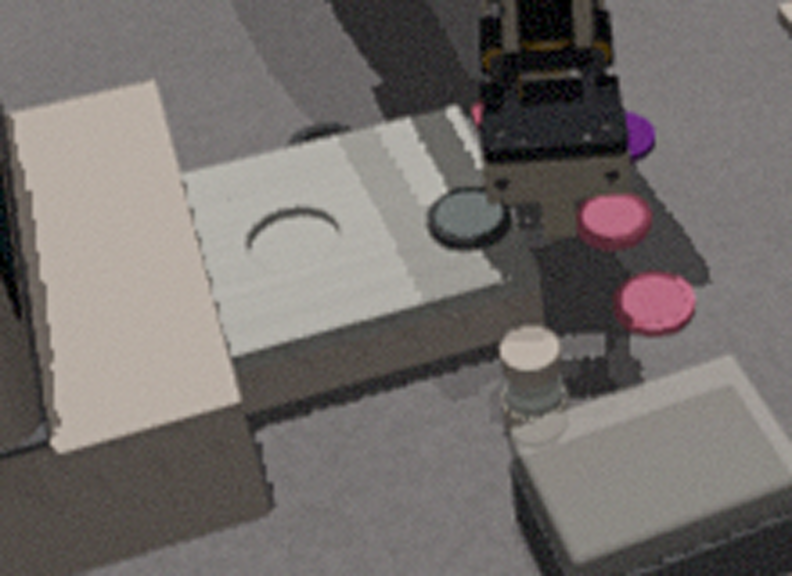

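The scene crop shows the fingertips just behind the disc (470,217) at deck height. The recess is ahead at (293,230) and nothing else is near the fingers. Pushing now.

Call:
move_arm --pt "3 -0.5 0 0 0" --pt "3 -0.5 0 0 0" --pt "3 -0.5 0 0 0" --pt "3 -0.5 0 0 0" --pt "3 -0.5 0 0 0"

```text
clock: 3.5
eef_pos: [575.4, 106.7, 83.0]
tcp_rot: [[0.213, 0.977, 0.0], [0.977, -0.213, 0.0], [0.0, 0.0, -1.0]]
ft_force: [-0.5, 0.5, -0.1]
finger_gap: 29.8
```

Call:
move_arm --pt "3 -0.5 0 0 0" --pt "3 -0.5 0 0 0" --pt "3 -0.5 0 0 0" --pt "3 -0.5 0 0 0" --pt "3 -0.5 0 0 0"

```text
clock: 4.0
eef_pos: [569.9, 82.4, 82.6]
tcp_rot: [[0.212, 0.977, 0.0], [0.977, -0.212, 0.0], [0.0, 0.0, -1.0]]
ft_force: [0.1, 0.3, 1.4]
finger_gap: 30.2
```

Call:
move_arm --pt "3 -0.5 0 0 0" --pt "3 -0.5 0 0 0" --pt "3 -0.5 0 0 0" --pt "3 -0.5 0 0 0" --pt "3 -0.5 0 0 0"

```text
clock: 4.5
eef_pos: [564.6, 57.9, 82.6]
tcp_rot: [[0.212, 0.977, 0.0], [0.977, -0.212, -0.0], [-0.0, 0.0, -1.0]]
ft_force: [-0.0, 0.8, 0.7]
finger_gap: 29.8
```

Call:
move_arm --pt "3 -0.5 0 0 0" --pt "3 -0.4 0 0 0" --pt "3 -0.4 0 0 0" --pt "3 -0.3 0 0 0" --pt "3 0 0 0 0"

```text
clock: 5.0
eef_pos: [561.2, 42.2, 82.6]
tcp_rot: [[0.213, 0.977, -0.0], [0.977, -0.213, -0.0], [-0.0, -0.0, -1.0]]
ft_force: [0.3, -1.2, 0.4]
finger_gap: 30.0
```

Run:
```python
from h import *
s=state(); print(s["eef_pos"],s["ft_force"])
p,d=look("top"); a=cv2.resize(p[150:270,270:400],None,fx=3,fy=3,interpolation=cv2.INTER_CUBIC)
q,_=look("scene"); b=cv2.resize(q[160:280,90:220],None,fx=3,fy=3,interpolation=cv2.INTER_CUBIC)
save(np.hstack([a,b]),"b.png")
```

```text
[561.15901511  42.22611876  82.56335466] [ 0.31550622 -1.18331063  0.38801624]
```

View pics/b.png

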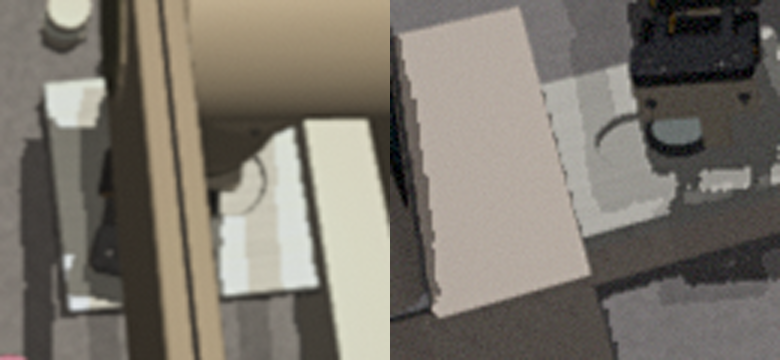

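The disc sits against the fingers with its leading edge at the recess rim, in the scene half at (675,135). Continuing slowly.

Call:
move_arm --pt "3 -0.4 0 0 0" --pt "3 -0.4 0 0 0" --pt "3 -0.4 0 0 0" --pt "3 -0.4 0 0 0" --pt "3 -0.4 0 0 0"

```text
clock: 5.6
eef_pos: [557.0, 22.7, 82.7]
tcp_rot: [[0.212, 0.977, 0.0], [0.977, -0.212, -0.0], [0.0, 0.0, -1.0]]
ft_force: [-0.7, 0.9, -0.2]
finger_gap: 30.2
```

Call:
move_arm --pt "3 -0.3 0 0 0" --pt "3 -0.3 0 0 0" --pt "3 -0.3 0 0 0" --pt "3 -0.2 0 0 0" --pt "3 0 0 0 0"

```text
clock: 6.1
eef_pos: [554.6, 12.1, 82.6]
tcp_rot: [[0.213, 0.977, -0.0], [0.977, -0.213, -0.0], [-0.0, -0.0, -1.0]]
ft_force: [0.8, 1.0, -0.5]
finger_gap: 29.9
```

Run:
```python
from h import *
s=state(); print(s["eef_pos"],s["ft_force"])
p,d=look("top"); a=cv2.resize(p[150:270,270:400],None,fx=3,fy=3,interpolation=cv2.INTER_CUBIC)
q,e=look("scene"); b=cv2.resize(q[160:280,90:220],None,fx=3,fy=3,interpolation=cv2.INTER_CUBIC)
save(np.hstack([a,b]),"c.png")
W=world("scene",e); 
for u in range(155,195,4): print(u,W[206,u].round(0),q[206,u])
```

```text
[554.64121561  12.05904479  82.59970842] [ 0.7676674   0.97514907 -0.51709195]
155 [541. -47.  61.] [151 150 144]
159 [536. -40.  55.] [65 66 62]
163 [546. -32.  61.] [100 106 102]
167 [546. -24.  59.] [104 108 106]
171 [552. -16.  62.] [100 108 108]
175 [554.  -8.  62.] [105 112 111]
179 [580.  -1.  82.] [71 67 58]
183 [588.   6.  87.] [76 68 62]
187 [587.  14.  83.] [69 62 54]
191 [566.  22.  63.] [68 64 65]
```

View pics/c.png

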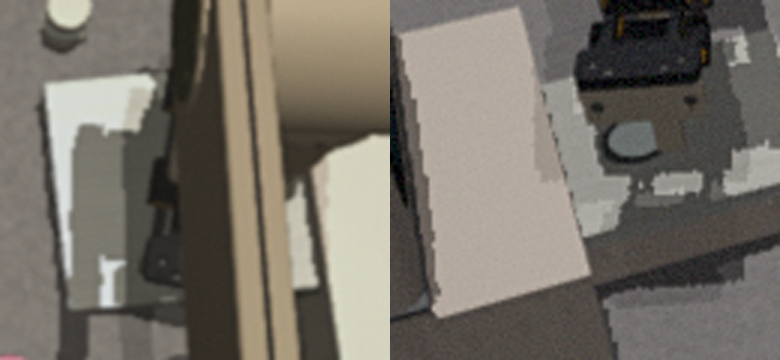

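The depth over the disc is about 60 mm, so it appears flush in the recess. I'll back off and check.

Call:
move_arm --pt "3 0.5 0 -1 0" --pt "3 3 0 -3 0" --pt "3 4.5 0 0 0" --pt "3 4.5 0 0 0" --pt "3 4.5 0 0 0"

```text
clock: 6.7
eef_pos: [591.5, 180.6, 124.2]
tcp_rot: [[0.213, 0.977, 0.002], [0.977, -0.213, 0.0], [0.001, 0.002, -1.0]]
ft_force: [1.1, -0.3, 1.0]
finger_gap: 30.0
```

Run:
```python
from h import *
s=state(); print(s["eef_pos"],s["ft_force"])
p,d=look("top"); a=cv2.resize(p[150:270,270:400],None,fx=3,fy=3,interpolation=cv2.INTER_CUBIC)
q,e=look("scene"); b=cv2.resize(q[160:280,90:220],None,fx=3,fy=3,interpolation=cv2.INTER_CUBIC)
save(np.hstack([a,b]),"d.png")
g=p.astype(int).sum(2); h=world("top",d)[...,2]; roi=np.zeros(d.shape,bool); roi[185:235,322:368]=1
m=(roi&(g<420)).astype(np.uint8); n,l,t,c=cv2.connectedComponentsWithStats(m)
for i in range(1,n):
    if t[i,4]>80:
        W=world("top",d)[l==i]; A=np.c_[W[:,:2]-W[:,:2].mean(0),np.ones(len(W))]
        print(t[i],c[i],ray("top",*c[i],60),np.linalg.lstsq(A,W[:,2],rcond=None)[0], "deck",np.median(h[roi&(g>480)]))
```

```text
[591.52823084 180.61705941 124.17203493] [ 1.07529171 -0.2985226   0.9942429 ]
[327 185  21  50 198] [337.0959596  209.42929293] [547.6186394    3.04477902  60.        ] [ -1.1642692    4.20552796 565.22085348] deck 59.90420250474051
[322 193  14  42 315] [326.33333333 220.        ] [525.99483232  26.84502731  60.        ] [ -0.82859981   5.4578138  548.86008839] deck 59.90420250474051
[343 197  15  22 180] [350.21666667 206.18888889] [553.70015776 -24.81652135  60.        ] [ -1.22628716   3.42314728 134.86243342] deck 59.90420250474051
```

View pics/d.png

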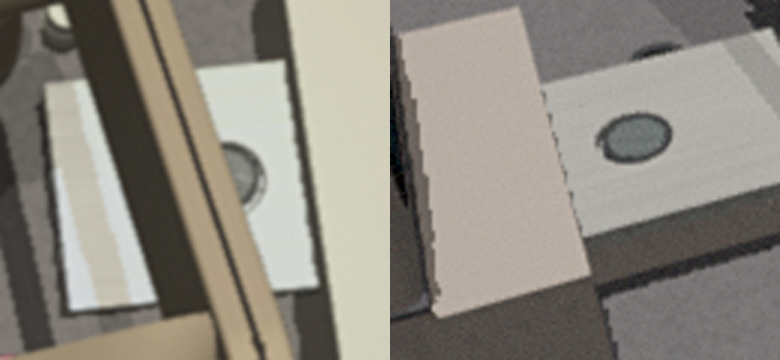

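The disc appears to lie flush in the recess at (635,138) in the scene half. I'll verify its tilt and offset numerically while lining up for the drawer push.

Call:
move_arm --pt "3 0 0 0 -0.143" --pt "3 0 0 0 -0.143" --pt "3 0 0 0 0"

```text
clock: 7.1
eef_pos: [590.8, 178.6, 123.2]
tcp_rot: [[-0.075, 0.997, 0.0], [0.997, 0.075, -0.0], [-0.0, 0.0, -1.0]]
ft_force: [-0.1, -0.0, -0.9]
finger_gap: 30.4
```

```bash
cat > chk.py <<'E'
from h import *
def chk():
    q,e=look("scene"); W=world("scene",e); g=q.astype(int).sum(2)
    v,u=np.indices(e.shape); roi=(abs(u-171.7)<17)&(abs(v-206)<13)
    m=(roi&(g<400)).astype(np.uint8); n,l,t,c=cv2.connectedComponentsWithStats(m); i=1+np.argmax(t[1:,4])
    k=cv2.erode((l==i).astype(np.uint8),np.ones((5,5)))>0; P=W[k]
    A=np.c_[P[:,:2]-P[:,:2].mean(0),np.ones(len(P))]
    print("disc",t[i],ray("scene",*c[i],60),"plane",np.linalg.lstsq(A,P[:,2],rcond=None)[0])
    k2=(abs(u-171.7)<35)&(abs(v-206)<25)&(g>420)&(abs(W[...,2]-60)<8); print("deck z",np.median(W[k2][:,2]),k2.sum())
if __name__=="__main__":
    chk(); s=state(); R=np.array(s["tcp_rot"]); e=np.array(s["eef_pos"]); print(s["clock"],e,R.round(3))
    print("to start",R.T@(np.array([538,135,57])-e))
    p,d=look("top"); W=world("top",d); k=(abs(W[...,2]-60)<4)&(p.astype(int).sum(2)>420)&(W[...,0]>470)&(W[...,0]<630)&(W[...,1]<115)
    D=np.array([.0713,-.9975]); print("front edge along D",np.percentile(W[k][:,:2]@D,[.2,1]),"nominal",np.array([540,104.5])@D)
E
python3 chk.py
```

```text
disc [158 197  26  18 343] [548.65297495 -15.96374334  60.        ] plane [2.05255869e-02 1.04570289e-02 6.04231504e+01]
deck z 60.21747331075534 2498
7.15 [590.89322689 178.48670309 123.17135254] [[-0.069  0.998  0.   ]
 [ 0.998  0.069 -0.   ]
 [-0.     0.    -1.   ]]
to start [-39.72862777 -55.79177411  66.15397773]
front edge along D [-65.45048174 -64.75007315] nominal -65.73675
```

The disc is seated: its top is at 60.4 mm against 60.2 mm for the deck, tilt is about 0.02 rad, and it is within 1 mm of the recess centre. The drawer has not moved. Going to its front.

Call:
move_arm --pt "3 0 -2.8 0 0" --pt "3 0 -2.8 0 0" --pt "3 -1 0 3.3 0" --pt "3 -3 0 3.3 0" --pt "3 0 0 0 0"

```text
clock: 7.7
eef_pos: [534.1, 131.5, 52.0]
tcp_rot: [[-0.066, 0.998, -0.008], [0.998, 0.066, -0.002], [-0.002, -0.008, -1.0]]
ft_force: [-0.5, 0.7, 0.4]
finger_gap: 30.2
```

Run:
```python
from h import *
D=np.array([.0713,-.9975]); z=np.load("top0.npz"); W=world("top",z["d"])
H=(abs(W[...,2]-88)<5)&(W[...,0]>500)&(W[...,0]<600)&(W[...,1]<0)
mouth=np.percentile(W[H][:,:2]@D,1); rec=np.array([548.6,-15.3])@D
print("joint est",60-(mouth-rec), H.sum()); s=state(); print(s["eef_pos"],s["ft_force"],s["eef_pos"][:2]@D, "contact at",-65.7-7.5)
```

```text
joint est 8.941264848046075 2224
[534.1313793  131.5372769   51.99762178] [-0.53576802  0.74596516  0.42923715] -93.12486636276834 contact at -73.2
```

Call:
move_arm --pt "3 -0.8 0 0 0" --pt "3 -0.8 0 0 0" --pt "3 -0.6 0 0 0" --pt "3 -0.8 0 0 0" --pt "3 -1 0 0 0"

```text
clock: 8.2
eef_pos: [542.0, 95.1, 58.1]
tcp_rot: [[-0.072, 0.997, 0.003], [0.997, 0.072, 0.001], [0.001, 0.003, -1.0]]
ft_force: [0.7, 4.5, 3.7]
finger_gap: 30.6
```

Call:
move_arm --pt "3 -1 0 0 0" --pt "3 -1 0 0 0" --pt "3 -1 0 0 0" --pt "3 -1 0 0 0" --pt "3 -1 0 0 0"

```text
clock: 8.7
eef_pos: [544.3, 44.0, 56.6]
tcp_rot: [[-0.072, 0.997, -0.0], [0.997, 0.072, 0.0], [0.0, -0.0, -1.0]]
ft_force: [0.2, 4.8, 2.4]
finger_gap: 30.1
```

Run:
```python
from h import *
q,e=look("scene"); s=state(); D=np.array([.0713,-.9975])
print(s["eef_pos"],s["ft_force"],s["eef_pos"][:2]@D+73.2,np.array(s["tcp_rot"]).round(3))
save(cv2.resize(q[140:300,40:260],None,fx=3.5,fy=3.5,interpolation=cv2.INTER_CUBIC),"e.png")
```

```text
[544.29140299  42.3598447   56.46772648] [ 0.05609282 -0.8514227   0.07253172] 69.75403194915641 [[-0.071  0.997 -0.   ]
 [ 0.997  0.071 -0.001]
 [-0.001 -0.    -1.   ]]
```

View pics/e.png

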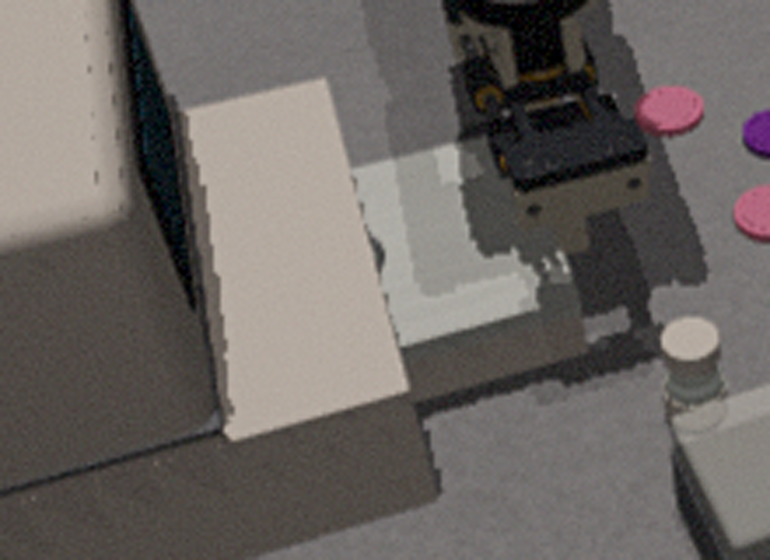

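The drawer is about 70 mm in. The disc is passing under the lintel, with its edge at (376,255), and the drag is about 4.5 N as expected. About 51 mm remain.

Call:
move_arm --pt "3 -1 0 0 0" --pt "3 -1 0 0 0" --pt "3 -1 0 0 0" --pt "3 -0.8 0 0 0" --pt "3 -0.4 0 0 0"

```text
clock: 9.25
eef_pos: [547.0, 2.0, 56.3]
tcp_rot: [[-0.071, 0.997, -0.001], [0.997, 0.071, -0.0], [-0.0, -0.001, -1.0]]
ft_force: [-0.0, 4.0, 0.6]
finger_gap: 30.1
```

Call:
move_arm --pt "3 -0.3 0 0 0" --pt "3 -0.3 0 0 0"

```text
clock: 9.45
eef_pos: [547.3, -3.2, 56.3]
tcp_rot: [[-0.072, 0.997, -0.001], [0.997, 0.072, 0.0], [0.0, -0.001, -1.0]]
ft_force: [-1.0, 4.5, 1.2]
finger_gap: 29.6
```

Call:
move_arm --pt "3 -0.2 0 0 0" --pt "3 -0.1 0 0 0"

```text
clock: 9.65
eef_pos: [547.5, -6.1, 56.3]
tcp_rot: [[-0.072, 0.997, -0.001], [0.997, 0.072, 0.0], [0.0, -0.001, -1.0]]
ft_force: [-2.3, 3.2, 0.6]
finger_gap: 30.1
```

Call:
move_arm --pt "3 -0.15 0 0 0" --pt "3 -0.15 0 0 0"

```text
clock: 9.85
eef_pos: [547.6, -7.0, 56.4]
tcp_rot: [[-0.072, 0.997, -0.001], [0.997, 0.072, 0.003], [0.004, -0.001, -1.0]]
ft_force: [-4.3, 17.9, 2.8]
finger_gap: 30.3
```

Call:
move_arm --pt "3 -0.15 0 0 0" --pt "3 -0.1 0 0 0"

```text
clock: 10.05
eef_pos: [547.6, -7.2, 56.4]
tcp_rot: [[-0.072, 0.997, -0.002], [0.997, 0.073, 0.007], [0.007, -0.001, -1.0]]
ft_force: [-4.1, 28.1, 4.3]
finger_gap: 30.1
```

The force rose to 28 N with no further motion, at about 128 mm estimated, so this is the stop. Backing off and checking.

Call:
move_arm --pt "3 0.5 0 0 0" --pt "3 1.5 0 0 0" --pt "3 4 0 -3 0" --pt "3 4 0 -3 0" --pt "3 4 0 -2 0"

```text
clock: 10.55
eef_pos: [539.2, 129.5, 139.2]
tcp_rot: [[-0.071, 0.997, 0.003], [0.997, 0.071, -0.0], [-0.001, 0.003, -1.0]]
ft_force: [1.7, 0.1, 1.4]
finger_gap: 29.9
```

Call:
move_arm --pt "3 0 0 0 0" --pt "3 0 0 0 0" --pt "3 0 0 0 0"

```text
clock: 10.85
eef_pos: [537.9, 127.4, 135.7]
tcp_rot: [[-0.072, 0.997, -0.001], [0.997, 0.072, -0.001], [-0.001, -0.001, -1.0]]
ft_force: [0.9, 0.4, -0.2]
finger_gap: 29.7
```

Run:
```python
from h import *
D=np.array([.0713,-.9975])
q,e=look("scene"); W=world("scene",e); s=state(); print(s["eef_pos"],s["ft_force"])
k=(abs(W[...,2]-60)<4)&(q.astype(int).sum(2)>400)&(W[...,0]>490)&(W[...,0]<610)&(W[...,1]<60)
f=W[k][:,:2]@D; print("front edge travel",np.percentile(f,[.2,1,3])+65.7,k.sum())
H=(abs(W[...,2]-88)<5)&(W[...,0]>500)&(W[...,0]<600)&(W[...,1]<0); print("mouth-front (want 50)",np.percentile(W[H][:,:2]@D,1)-np.percentile(f,.5))
save(cv2.resize(q[120:300,40:300],None,fx=3,fy=3,interpolation=cv2.INTER_CUBIC),"f.png")
```

```text
[537.72205207 127.03796529 135.42445259] [-0.73786163 -0.36232276  0.5258497 ]
front edge travel [122.33838134 122.48349138 123.6604679 ] 986
mouth-front (want 50) 50.424960080461005
```

View pics/f.png

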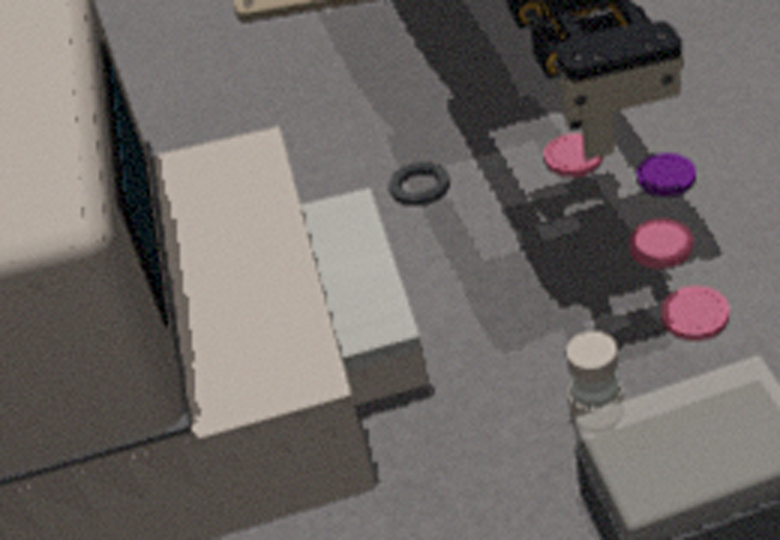

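The drawer is shut: its front sits 50.4 mm ahead of the mouth, where 50 is nominal at home. The disc is out of sight under the hood, the ring (419,183) and jar (592,375) are undisturbed, and the gripper is clear of everything.

```bash
python3 -c "
from rig import job; print(job.sign_off())"
```

```text
the job is handed in; nothing more can be done
None
```

The disc is in the recess and the drawer is home. I handed the job in at about 11 s on the robot's clock, and the hand-in gives no verdict.

- **Disc:** I pushed it about 100 mm across the deck with the two fingertips set 30 mm apart, without lifting it, until it dropped into the recess. Before closing the drawer, its top measured 60.4 mm against 60.2 mm for the deck, tilt was about 0.02 rad, and it was within about 1 mm of the recess centre.
- **Drawer:** I pushed its front at about 4.5 N until the force rose to 28 N with no further motion, which I took as the stop. The front then measured 50.4 mm ahead of the reader's mouth, where 50 mm is nominal at home.
- **Disagreement:** Two estimates of the drawer's travel differed by about 3 mm. The arm's position gave 119.5 mm and the camera's view of the front edge gave 122.3 mm. Added to the estimated 9 mm start, they put the drawer at 128 to 131 mm, both above the 124 mm required.
- **Not checked:** The disc is hidden under the hood once the drawer is shut, so I could not look at it again there.
- **Bystanders:** The ring and jar looked undisturbed in the last picture, though I did not measure them. I did not check the other bystanders again at the end, but the arm went nowhere near them. The gripper was clear of everything at hand-in.

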